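# Check the spice carousel's two catches and turn the tier that comes free

## Task

Check the two spring catches that lock the tiers of the spice carousel, first the one on the tall tower and then the one on the low tower: press each cap down with at most 15 N, never harder, until it clicks and stays down or proves too stiff to click within that limit. One will click and one is too stiff and is to be left up. Then turn the tier that has been freed a quarter turn anticlockwise (seen from above) by its finger post and let go, with the other tier still locked, all shakers standing on their tiers and the mug, bowl and whisk where they are.

Things in the scene. Friction and masses are not known exactly. Their poses are not given: they have to be found in the camera images.
- carousel: Two-tier spice carousel fixed to the table; origin on the spindle axis at table height, z up. Spindle with ball top 223 mm high. Lower wooden tier 300 mm across, top face 40 mm up; upper tier 170 mm across, top face 138 mm up. White catch towers (40 x 30 mm) stand 185 mm from the spindle: at +y a tall one (150 mm high, locks the upper tier), at -y a low one (70 mm high, locks the lower tier).
- upper_catch_top (a point): Centre of the top face of the upper tier's catch: a round steel push cap 24 mm across on the tall tower, 172 mm above the table when up. Pushed straight down, its force rises over the first 5 mm; at about 8 mm it clicks (force drops, it snaps down and stays); hard stop at 13 mm. Let go before the click, it springs back up.
- lower_catch_top (a point): The lower tier's catch: an equal cap on the low tower, 92 mm above the table when up, same travel and behaviour. Of the two catches, which differ from start to start and look alike, one clicks at about 5 to 8 N; the other has too strong a spring, gains about 5 N per mm of travel and would need over 20 N.
- upper_catch (a joint): Downward travel of the upper catch in m: 0 up (tier locked), about 0.008 click, 0.013 fully down (tier free).
- lower_catch (a joint): The same for the lower catch.
- upper_tier (a joint): Turn of the upper tier in rad, anticlockwise seen from above: 0 locked, a quarter turn is 1.57, end stop 1.95. The nose of its catch holds it near 0 until the catch has clicked; then it turns with light friction and stays where left.
- lower_tier (a joint): The same for the lower tier.
- upper_post (a point): Centre of the top end of the upper tier's steel finger post, an upright rod 14 mm thick that stands 52 mm above the tier on a 60 mm radius about the spindle, its top 190 mm above the table; it turns with the tier.
- lower_post (a point): Centre of the top end of the lower tier's steel finger post, an upright rod 14 mm thick that stands 85 mm above the tier on a 135 mm radius about the spindle, its top 125 mm above the table; it turns with the tier.
- mug: White enamel mug, 80 mm across, 85 mm high, bystander; origin under its centre.
- bowl: Red plastic bowl, 170 mm across, 70 mm high, bystander; origin under its centre.
- whisk: Steel whisk, 265 mm long, lying on the table, bystander; origin near its middle, at table height.
- shaker_1_mid (a point): Centre of an empty glass shaker, 39 mm across, 68 mm high, standing loose on the lower tier; it rides along when the tier turns and must stay standing.
- shaker_2_mid (a point): Centre of an empty glass shaker, 39 mm across, 60 mm high, standing loose on the lower tier; it rides along when the tier turns and must stay standing.
- shaker_3_mid (a point): Centre of an empty glass shaker, 39 mm across, 64 mm high, standing loose on the lower tier; it rides along when the tier turns and must stay standing.
- shaker_4_mid (a point): Centre of an empty glass shaker, 39 mm across, 70 mm high, standing loose on the upper tier; it rides along when the tier turns and must stay standing.
- shaker_5_mid (a point): Centre of an empty glass shaker, 39 mm across, 62 mm high, standing loose on the upper tier; it rides along when the tier turns and must stay standing.
There are look-alikes about, which are no part of the job. Leave any turquoise look-alike of the part that bears shaker_2_mid alone. Leave any yellow look-alike of the part that bears shaker_4_mid alone.

How it is judged (in metres and radians):
On the way, in this order (a step that is already met when the one before it is completed fails the run):
1. the tall tower's catch has been tried in earnest (pressed with over 4 N), both tiers still unturned (contact force between the fingers and upper_catch_c2 above 4 N and value of joint each of upper_tier, lower_tier below 0.2 rad), for 0.03 s.
2. the low tower's catch has been tried in earnest (pressed with over 4 N), both tiers still unturned (contact force between the fingers and lower_catch_c2 above 4 N and value of joint each of upper_tier, lower_tier below 0.2 rad), for 0.03 s.
At the end, for the whole second after the job is handed in: One catch is clicked down (travel over 11 mm) and the tier it frees is turned 1.57 rad, give or take 0.3, and at rest; the other catch is up (travel under 4 mm) and its tier unturned (under 0.08 rad); the shakers stand on their tiers, and mug, bowl and whisk are within 30 mm of where they were (((value of joint upper_catch above 0.011 m and value of joint upper_tier between 1.27 and 1.87 rad and value of joint lower_catch below 0.004 m and value of joint lower_tier below 0.08 rad) or (value of joint lower_catch above 0.011 m and value of joint lower_tier between 1.27 and 1.87 rad and value of joint upper_catch below 0.004 m and value of joint upper_tier below 0.08 rad)) and velocity of joint upper_tier between -0.05 and 0.05 rad/s and velocity of joint lower_tier between -0.05 and 0.05 rad/s and angle between each of shaker_1_mid, shaker_2_mid, shaker_3_mid, shaker_4_mid, shaker_5_mid's own z axis and vertical below 0.5 rad and height (world z) of each of shaker_1_mid, shaker_2_mid, shaker_3_mid above 0.06 m and height (world z) of each of shaker_4_mid, shaker_5_mid above 0.15 m and distance of each of mug, bowl, whisk from where it was at the start of the episode below 0.03 m); the robot touches nothing.
It fails at once if a catch pressed harder than 15 N (contact force between any of the fingers, the arm and upper_catch_c0 above 15 N or contact force between any of the fingers, the arm and upper_catch_c2 above 15 N or contact force between any of the fingers, the arm and lower_catch_c0 above 15 N or contact force between any of the fingers, the arm and lower_catch_c2 above 15 N).
It fails at once if a shaker tipped over or fallen off its tier (angle between any of shaker_1_mid, shaker_2_mid, shaker_3_mid, shaker_4_mid, shaker_5_mid's own z axis and vertical above 0.5 rad or height (world z) of any of shaker_1_mid, shaker_2_mid, shaker_3_mid below 0.06 m or height (world z) of any of shaker_4_mid, shaker_5_mid below 0.15 m).
It fails at once if mug, bowl or whisk moved by more than 30 mm (distance of any of mug, bowl, whisk from where it was at the start of the episode above 0.03 m).
It also fails if it takes over 64 s, if anything falls off the work surface, if the arm or the gripper's body presses on something with over 40 N, if the wrist force passes 120 N, or if a joint passes its speed limit or range.

## Robot

A 6-joint arm with a two-finger parallel gripper is mounted at the origin on the work surface. World frame = base frame: x ahead of the robot, y to its left, z up, the work surface at z = 0. Lengths are in m, angles in degrees, forces in N, time in s.
With the tool pointing down it reaches from about 0.325 to 0.775 m from the base axis. Payload 5.5 kg.
Tool frame: the origin (TCP) lies at the centre of the arm's flange, where the gripper is bolted on; the fingertips stand 182 mm ahead of it and the grasp point (between the pads) lies 163 mm ahead of it; z points along the fingers, y is the direction in which the jaws open and shut (so a half turn about z gives the same grasp; the last joint's range is limited). The gripper opens to 88 mm and grips with 3 to 60 N. Pads are 20 mm wide; open, the fingers measure 115 mm over their backs; the gripper's body (75 mm by 178 mm) begins 61 mm behind the grasp point.
Start: joints at [-70.113, 5.22, 70.514, -0, 104.267, -3.249], TCP at [0.236, -0.552, 0.405] pointing down, gripper open.
Joint ranges: [-164.24, 164.24], [-49.07, 125.15], [9.68, 141.18], [-86.29, 266.29], [3.28, 154.24], [-151.56, 151.56]. Speed limits (degrees/s): [147.25, 147.25, 172.46, 180, 180, 180].

## Interface

Orientations are given as [roll, pitch, yaw] about the fixed x, y, z axes, in that order (R = Rz(yaw) Ry(pitch) Rx(roll)).
In Python, from station import r gives the robot as it stands. The module is installed in compiled form; this text tells all that it offers. Calls block until the motion is done:
- r.reach(position, orientation): joint-space move of the TCP to a pose.
- r.servo_line(position, rotation=None, speed=0.15): straight line of the TCP; rotation=None keeps the orientation; speed is the mean speed in m/s.
- r.move_joints(angles): joint-space move.
- r.let_go() and r.grab(squeeze=None): open the fingers fully, or close them until they stop; squeeze is the grip in N (None keeps the last).
- r.wait(seconds).
- r.inverse_kinematics(position, orientation): joint angles nearest the present ones, or None.
- r.sense(): the state.
- r.snapshot(name): name is "side" or "top" or "wrist"; returns a dict with "frame" (420x560x3 uint8, red, green, blue), "fx", "fy", "cx", "cy" (pixels), "R" (3x3) and "t" (3): a world point X has camera coordinates R X + t. Camera axes: x right, y down, z forward; pixel columns grow to the right and rows downward; lengths in m; the calibration is good to about 2 mm. A picture is of the moment at which its call begins. There is no depth.
A pose or a line that the arm cannot do raises r.IKError and nothing moves.
- r.hand_in(): hands the job in, once; it reports no verdict.
The state is a dict: "clock": time; "joints": joint angles; "joint_vel": joint speeds; "joint_torque": joint torques, N m; "tcp_pos": TCP position; "orientation": TCP orientation; "contact_force": force on the tool from outside, world axes, zero at the start; "torque": the same for the moment, N m; "opening": finger opening in m.
Only numpy, scipy, OpenCV 4.12 (cv2) and the standard library are available. Lean on these libraries where they do the work, as an engineer would, in place of code of your own. Each camera call takes 0.05 s, during which the arm holds its last target.

## Working session

There is one attempt and no reset: what is moved stays moved. The work goes in short steps, each a Python script; the robot and the scene stay as the last script left them, time stands still between calls to the robot, and variables do not carry over. Pictures are saved under pics/ and viewed, and the job is handed in when it is done.

```bash
mkdir -p pics; ls; python3 - <<'E'
from station import r
import cv2
for n in("side","top","wrist"):
    s=r.snapshot(n); cv2.imwrite(f"pics/{n}0.png",s["frame"][:,:,::-1]); print(n,s["fx"],s["cx"],s["cy"],s["R"],s["t"])
print(r.sense())
E
```

```text
pics
side 383.604943339539 279.38203494289456 212.09453795821258 [[-0.79807463 -0.60249162 -0.00898472]
 [-0.4436891   0.59767928 -0.66777201]
 [ 0.40769703 -0.52894548 -0.74431164]] [0.46489186 0.30994133 0.86484327]
top 430.9046075348884 283.02121160078946 203.4565002864214 [[-0.02948293 -0.99942034  0.01702197]
 [-0.99387237  0.02749585 -0.1070593 ]
 [ 0.1065292  -0.02007409 -0.99410692]] [0.05092937 0.57151737 1.45937241]
wrist 346.15729969230966 280.7701146208889 207.05575650533606 [[ 0.39319729 -0.91944919 -0.00301368]
 [-0.8853064  -0.37947722  0.26875567]
 [-0.24825081 -0.10300597 -0.96320367]] [-0.59960921 -0.0334879   0.39172698]
{'clock': 0.15, 'joints': array([-7.01132321e+01,  5.25582246e+00,  7.05661401e+01,  9.62095591e-04,
        1.04266138e+02, -3.25037516e+00]), 'joint_vel': array([-0.07722744, -0.15886462, -0.10051073,  0.05814169, -0.12184364,
       -0.00825876]), 'joint_torque': array([ 1.26186736e-03, -4.47047031e+01, -4.06906879e+01,  6.98148971e-02,
        2.74725538e-02, -9.45008219e-05]), 'tcp_pos': array([ 0.23576491, -0.55180337,  0.40373791]), 'orientation': array([-1.79912094e+02, -5.92652086e-03,  2.31373749e+01]), 'contact_force': array([ 0.03379006, -0.19563175,  0.96457919]), 'torque': array([-0.01403297,  0.02896174,  0.05427068]), 'opening': 0.08743204191471142}
```

View pics/side0.png

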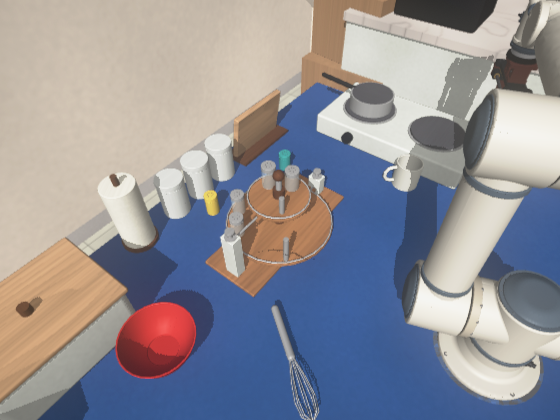

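View pics/top0.png

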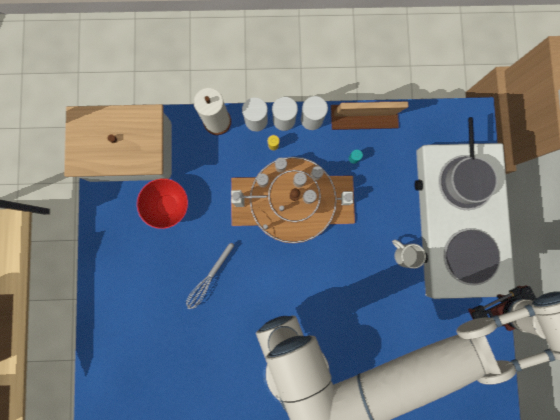

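View pics/wrist0.png

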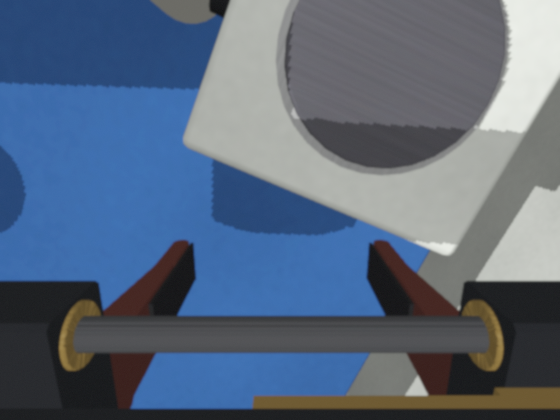

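```bash
python3 - <<'E'
import cv2
a=cv2.imread("pics/side0.png")[130:310,190:370]; cv2.imwrite("pics/sc.png",cv2.resize(a,(720,720)[:2] if 0 else (600,600),interpolation=cv2.INTER_CUBIC))
a=cv2.imread("pics/top0.png")[130:260,220:370]; cv2.imwrite("pics/tc.png",cv2.resize(a,(690,598),interpolation=cv2.INTER_CUBIC))
E
```

```text
(no output)
```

View pics/sc.png

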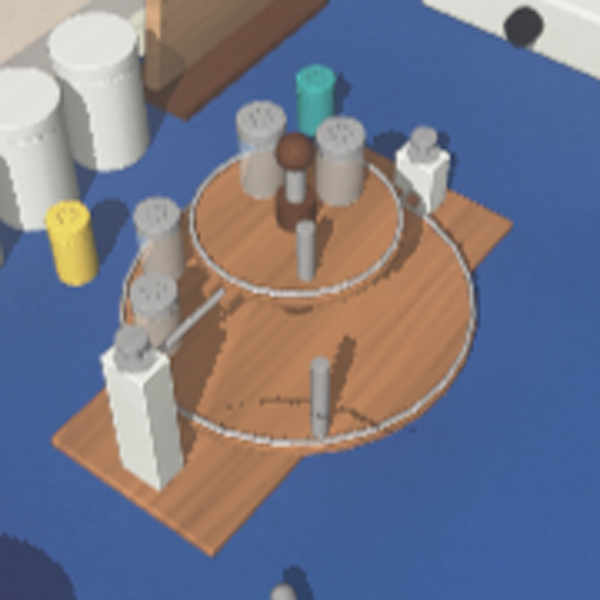

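View pics/tc.png

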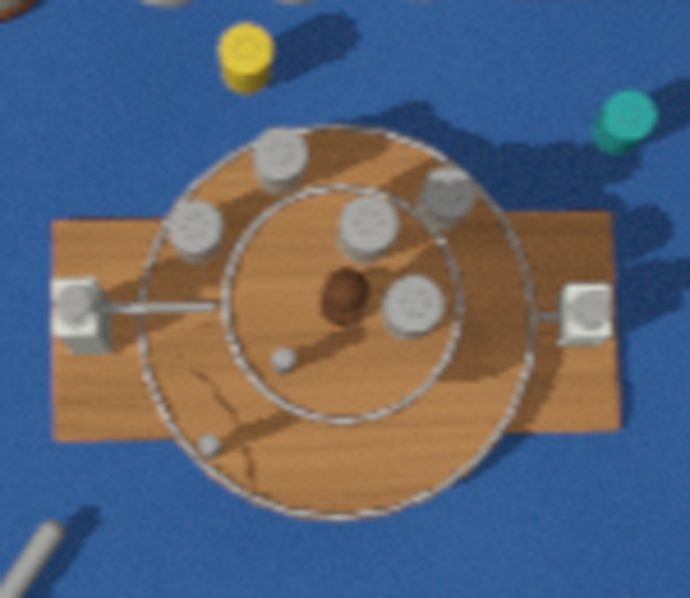

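```bash
cat > h.py <<'E'
import numpy as np
def ray(s,u,v,z):
    R=np.array(s["R"]);t=np.array(s["t"]);c=-R.T@t
    d=R.T@np.array([(u-s["cx"])/s["fx"],(v-s["cy"])/s["fy"],1]); return c+d*(z-c[2])/d[2]
E
python3 - <<'E'
from station import r
from h import *
s=r.snapshot("top");q=r.snapshot("side")
T=lambda a,b:(220+(a+.5)/4.6-.5,130+(b+.5)/4.6-.5)
S=lambda a,b:(190+(a+.5)/3.3333-.5,130+(b+.5)/3.3333-.5)
for n,z,a,b in[("ucap",.172,(78,303),(134,337)),("lcap",.092,(594,307),(424,137)),("upost",.19,(283,355),(305,224)),("lpost",.125,(208,443),(320,360)),("ball",.213,(346,292),(296,152)),
 ("s_ul1",.105,(195,226),(155,290)),("sh_up_a",.205,(368,222),(261,117)),("sh_up_b",.205,(414,300),(340,132)),("low3",.1,(449,193),None)]:
    print(n,ray(s,*T(*a),z).round(4),ray(q,*S(*b),z).round(4) if b else "")
E
```

```text
ucap [0.5866 0.1819 0.172 ] [0.5866 0.1807 0.172 ]
lcap [ 0.5839 -0.1835  0.092 ] [ 0.5838 -0.1868  0.092 ]
upost [0.5455 0.0439 0.19  ] [0.5465 0.0378 0.19  ]
lpost [0.4916 0.0971 0.125 ] [0.4937 0.0907 0.125 ]
ball [0.5839 0.0015 0.213 ] [5.827e-01 3.000e-04 2.130e-01]
s_ul1 [0.6487 0.103  0.105 ] [0.6474 0.0992 0.105 ]
sh_up_a [ 0.6316 -0.0151  0.205 ] [ 0.6335 -0.0221  0.205 ]
sh_up_b [ 0.5783 -0.044   0.205 ] [ 0.5747 -0.0442  0.205 ]
low3 [ 0.6687 -0.0808  0.1   ]
```

```bash
python3 - <<'E'
from station import r
from h import *
s=r.snapshot("wrist");print("cam", -np.array(s["R"]).T@np.array(s["t"]))
for y in(90,-90):
  for p in[(0.5866,.182,.46),(0.5866,.182,.36),(.584,-.186,.28),(.4,-.45,.46)]:
    j=r.inverse_kinematics(p,[180,0,y]);print(y,p,None if j is None else np.round(j,1))
r.grab(3)
st=r.sense();print(st["clock"],st["contact_force"],st["opening"])
p=st["tcp_pos"]; r.servo_line([p[0],p[1],.46],speed=.15)
r.reach([.5866,.182,.46],[180,0,90])
st=r.sense();print(st["clock"],st["contact_force"],st["tcp_pos"],st["orientation"])
E
```

```text
cam [ 0.30336587 -0.52367081  0.38497315]
90 (0.5866, 0.182, 0.46) [ 14.1   8.6  61.2  -0.  110.2  14.1]
90 (0.5866, 0.182, 0.36) [14.1  7.2 73.  -0.  99.9 14.1]
90 (0.584, -0.186, 0.28) [-20.8   7.8  80.4   0.   91.8 -20.8]
90 (0.4, -0.45, 0.46) [-51.6   6.7  63.3   0.  110.  -51.6]
-90 (0.5866, 0.182, 0.46) None
-90 (0.5866, 0.182, 0.36) None
-90 (0.584, -0.186, 0.28) None
-90 (0.4, -0.45, 0.46) [-51.6   6.7  63.3  -0.  110.  128.4]
1.6417 [-0.27591794  0.16442992 -0.91999339] 0.0005163247088717303
5.0167 [ 0.05887058 -0.09508621  0.83473623] [0.58685991 0.18116311 0.45999591] [1.79997404e+02 1.00169587e-02 8.99197338e+01]
```

```bash
cat > press.py <<'E'
from station import r
from h import *
def press(x,y,ztop,FMAX=11.0):
    r.servo_line([x,y,ztop+.182+.010],speed=.1)
    r.wait(.3)
    f0=np.mean([ (r.wait(.02),r.sense()["contact_force"][2])[1] for _ in range(6)])
    print("f0",f0,r.sense()["tcp_pos"],r.sense()["clock"])
    z=ztop+.182+.006; pk=0; out="none"; log=[]
    r.servo_line([x,y,z],speed=.02)
    while z>ztop+.182-.0125:
        z-=.0004
        r.servo_line([x,y,z],speed=.01)
        st=r.sense(); F=st["contact_force"][2]-f0; log.append((round((st["tcp_pos"][2]-.182-ztop)*1e3,2),round(F,2)))
        pk=max(pk,F)
        if F>FMAX: out="stiff";break
        if pk>4 and F<pk*.5 and z<ztop+.182-.006: out="click";break
    print(out,pk,log,r.sense()["clock"])
    r.servo_line([x,y,ztop+.182+.03],speed=.06)
    return out
E
python3 - <<'E'
from press import *
print(press(.5866,.182,.172),r.sense()["clock"])
s=r.snapshot("side")
import cv2;cv2.imwrite("pics/s1.png",cv2.resize(s["frame"][130:310,190:370,::-1],(600,600)))
E
```

```text
f0 0.09108722632298967 [0.58660984 0.18199921 0.36417062] 6.525
click 5.003929886458111 [(np.float64(5.62), np.float64(-0.73)), (np.float64(5.21), np.float64(-0.3)), (np.float64(4.78), np.float64(0.01)), (np.float64(4.37), np.float64(-0.2)), (np.float64(3.96), np.float64(0.55)), (np.float64(3.56), np.float64(0.97)), (np.float64(3.16), np.float64(0.07)), (np.float64(2.73), np.float64(0.25)), (np.float64(2.33), np.float64(1.01)), (np.float64(1.96), np.float64(0.07)), (np.float64(1.53), np.float64(-0.14)), (np.float64(1.14), np.float64(-0.1)), (np.float64(0.75), np.float64(-0.11)), (np.float64(0.44), np.float64(-0.84)), (np.float64(0.0), np.float64(-0.01)), (np.float64(-0.31), np.float64(0.79)), (np.float64(-0.69), np.float64(0.84)), (np.float64(-1.13), np.float64(1.13)), (np.float64(-1.5), np.float64(1.08)), (np.float64(-1.89), np.float64(2.83)), (np.float64(-2.29), np.float64(1.91)), (np.float64(-2.7), np.float64(3.01)), (np.float64(-3.09), np.float64(4.11)), (np.float64(-3.46), np.float64(4.11)), (np.float64(-3.88), np.float64(3.88)), (np.float64(-4.23), np.float64(4.41)), (np.float64(-4.61), np.float64(4.66)), (np.float64(-4.94), np.float64(5.0)), (np.float64(-5.38), np.float64(4.57)), (np.float64(-6.09), np.float64(4.79)), (np.float64(-6.86), np.float64(2.53)), (np.float64(-7.86), np.float64(0.28))] 14.875
click 15.6417
```

View pics/s1.png

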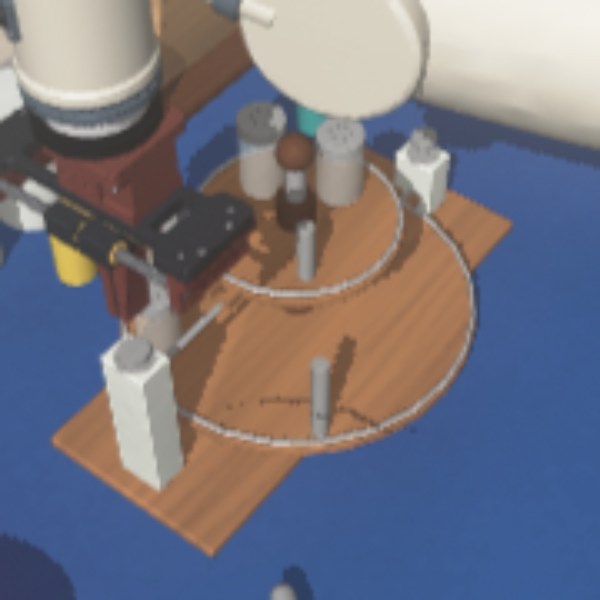

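```bash
python3 - <<'E'
from press import *
r.servo_line([.5866,.182,.46],speed=.15)
r.reach([.5838,-.186,.44],[180,0,90])
print(r.sense()["clock"])
r.servo_line([.5838,-.186,.30],speed=.15)
print(press(.5838,-.186,.092,10.0),r.sense()["clock"])
r.servo_line([.5838,-.186,.46],speed=.2)
s=r.snapshot("side");print(r.sense()["clock"])
import cv2;cv2.imwrite("pics/s2.png",cv2.resize(s["frame"][130:310,190:370,::-1],(600,600)))
E
```

```text
17.725
f0 -0.01235300719495606 [ 0.58385213 -0.18602281  0.28432712] 19.5167
stiff 10.62123310580009 [(np.float64(5.59), np.float64(0.89)), (np.float64(5.2), np.float64(-0.76)), (np.float64(4.77), np.float64(-0.0)), (np.float64(4.36), np.float64(-0.02)), (np.float64(3.99), np.float64(0.4)), (np.float64(3.56), np.float64(0.19)), (np.float64(3.16), np.float64(-1.24)), (np.float64(2.78), np.float64(0.44)), (np.float64(2.38), np.float64(-0.36)), (np.float64(1.95), np.float64(0.25)), (np.float64(1.54), np.float64(0.38)), (np.float64(1.11), np.float64(0.13)), (np.float64(0.77), np.float64(-0.09)), (np.float64(0.44), np.float64(-0.14)), (np.float64(-0.02), np.float64(0.91)), (np.float64(-0.31), np.float64(1.04)), (np.float64(-0.6), np.float64(2.35)), (np.float64(-0.9), np.float64(2.66)), (np.float64(-1.28), np.float64(4.04)), (np.float64(-1.68), np.float64(5.52)), (np.float64(-1.98), np.float64(5.72)), (np.float64(-2.18), np.float64(6.19)), (np.float64(-2.39), np.float64(6.72)), (np.float64(-2.65), np.float64(7.08)), (np.float64(-2.79), np.float64(8.31)), (np.float64(-3.03), np.float64(8.05)), (np.float64(-3.22), np.float64(9.19)), (np.float64(-3.44), np.float64(9.9)), (np.float64(-3.64), np.float64(10.62))] 27.1167
stiff 27.8583
28.8417
```

View pics/s2.png

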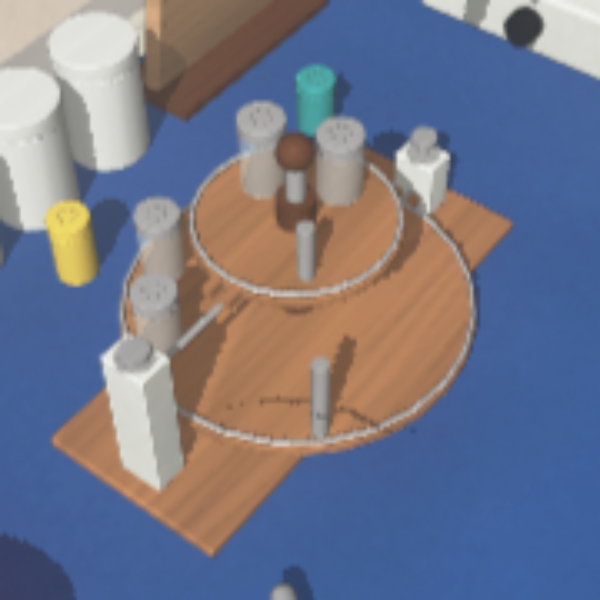

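```bash
cat > arc.py <<'E'
from station import r
from h import *
import cv2
C=np.array([.585,-.001])
def pose(th,z,rad=.06):
    a=np.radians(th); return [C[0]+rad*np.cos(a),C[1]+rad*np.sin(a),z]
def rot(th): return [180,0,th if th<=180 else th-360]
def shot(n):
    for k,(a,b,c,d) in {"side":(130,310,190,370),"top":(130,260,220,370)}.items():
        s=r.snapshot(k); cv2.imwrite(f"pics/{k}_{n}.png",cv2.resize(s["frame"][a:b,c:d,::-1],(600,600) if k=="side" else (690,598),interpolation=cv2.INTER_CUBIC))
E
python3 - <<'E'
from arc import *
r.reach(pose(92,.46),rot(92))
print(r.sense()["clock"],r.sense()["joints"].round(1))
r.servo_line(pose(92,.375),speed=.15)
r.servo_line(pose(92,.347),speed=.06)
print(r.sense()["contact_force"].round(1),r.sense()["clock"])
for th in range(98,140,6):
    r.servo_line(pose(th,.347),rot(th),speed=.05); st=r.sense(); print(th,st["contact_force"].round(1),round(st["clock"],2))
    if np.linalg.norm(st["contact_force"])>8: print("stop");break
shot("a")
E
```

```text
29.8083 [  2.4   4.1  66.1  -0.  109.8   0.4]
[-0.1 -0.7  0.5] 31.1417
98 [ 0.5 -0.2  0. ] 31.42
104 [-0.2  0.8  0.2] 31.69
110 [-1.2 -0.3 -0.5] 31.97
116 [-0.   0.3 -0.4] 32.24
122 [ 1.  -0.6 -1.2] 32.52
128 [ 0.9 -0.2 -0.3] 32.79
134 [1.  0.4 0.5] 33.07
```

View pics/side_a.png

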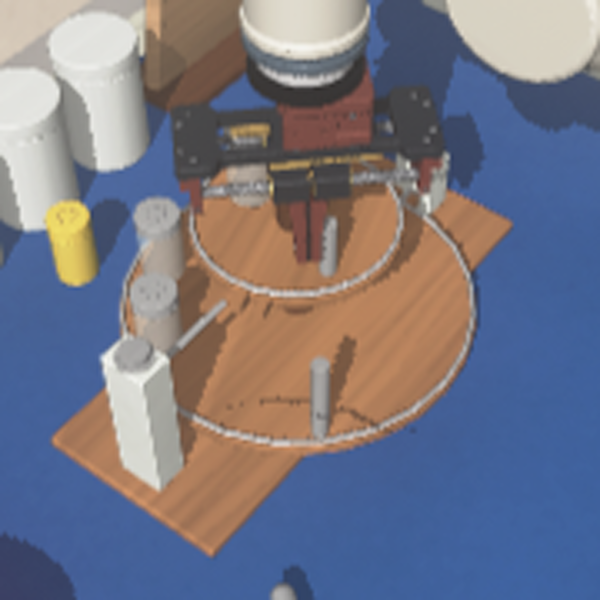

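```bash
python3 - <<'E'
from arc import *
q=r.snapshot("side")
def ang(u,v): 
    p=ray(q,190+(u+.5)/3.3333-.5,130+(v+.5)/3.3333-.5,.19)[:2]-C; return np.degrees(np.arctan2(p[1],p[0])),np.linalg.norm(p)
print(ang(305,224),ang(329,225))
for th in range(140,201,6):
    r.servo_line(pose(th,.347),rot(th),speed=.05); st=r.sense(); print(th,st["contact_force"].round(1),round(st["clock"],2))
    if np.linalg.norm(st["contact_force"])>8: print("stop");break
shot("b")
E
```

```text
(np.float64(134.78381302039617), np.float64(0.054677478034088664)) (np.float64(151.12237290701304), np.float64(0.060611071856156155))
140 [-0.9  0.1 -0.2] 33.49
146 [-0.4  0.3 -0.6] 33.77
152 [-0.6 -0.2  0.1] 34.04
158 [-0.1  0.6 -0.8] 34.32
164 [ 0.4  0.1 -0.7] 34.59
170 [-0.6 -0.9 -0.8] 34.87
176 [-0.5 -0.4  0.6] 35.14
182 [-0.3  1.  -0. ] 35.42
188 [0.3 0.5 0.2] 35.69
194 [-0.4  0.2  0.1] 35.97
200 [-0.4  0.8 -0.2] 36.24
```

View pics/side_b.png

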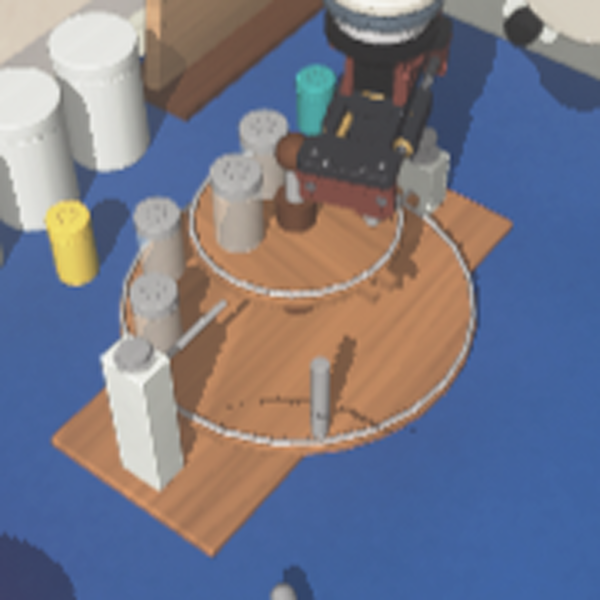

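View pics/top_b.png

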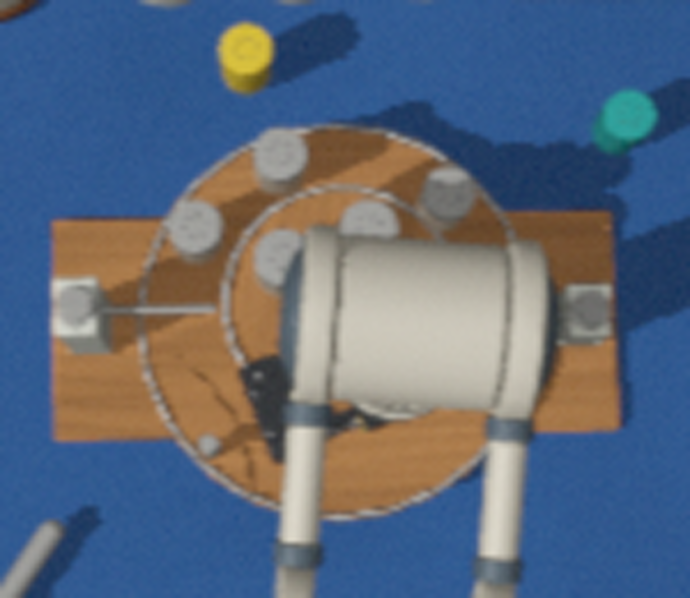

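```bash
python3 - <<'E'
from arc import *
r.servo_line(pose(206,.347),rot(206),speed=.03); r.wait(.2)
r.servo_line(pose(196,.347),rot(196),speed=.03)
r.servo_line(pose(196,.46),speed=.15)
r.reach([.4,-.3,.46],[180,0,90]); r.wait(.3)
print(r.sense()["clock"],r.sense()["contact_force"])
shot("c")
import cv2
cv2.imwrite("pics/side_cf.png",r.snapshot("side")["frame"][:,:,::-1])
E
```

```text
39.7833 [-0.0950943   0.33277159  0.30958324]
```

View pics/side_c.png

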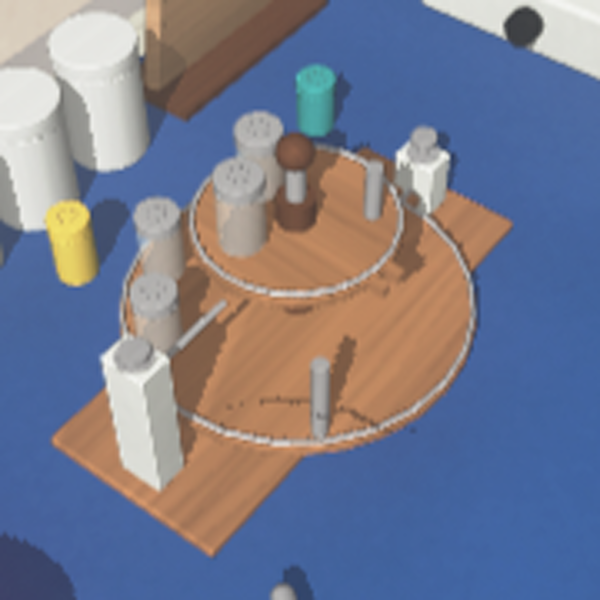

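View pics/top_c.png

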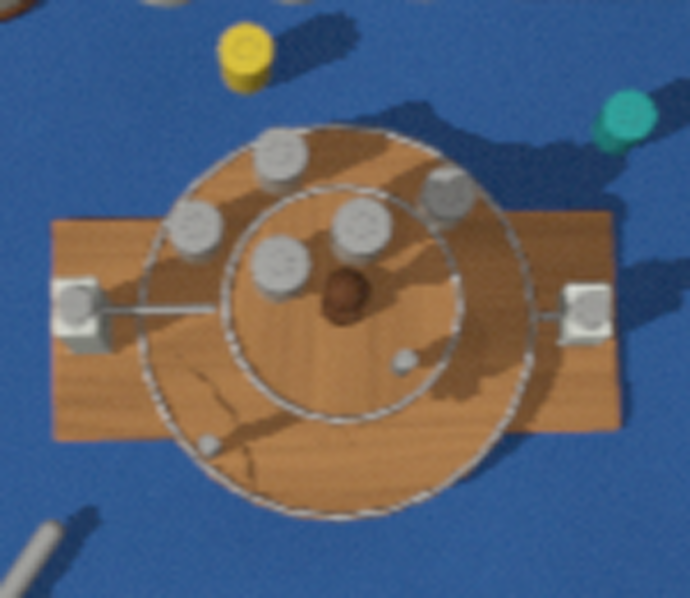

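View pics/side_cf.png

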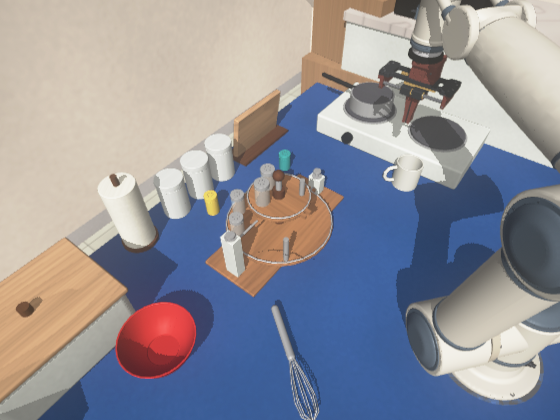

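Post went from crop pixel (283,355) to (404,360) in the top view. I'll measure the turn, then hand in if it is in range.

```bash
python3 - <<'E'
from arc import *
s=r.snapshot("top");q=r.snapshot("side")
def a(p):
    p=p[:2]-C; return np.degrees(np.arctan2(p[1],p[0]))%360
T=lambda u,v:a(ray(s,220+(u+.5)/4.6-.5,130+(v+.5)/4.6-.5,.19))
S=lambda u,v:a(ray(q,190+(u+.5)/3.3333-.5,130+(v+.5)/3.3333-.5,.19))
d1=T(404,360)-T(283,355);d2=S(374,164)-S(305,224);print(d1,d2)
if 80<d1<100 and 80<d2<100: r.hand_in();print("handed",r.sense()["clock"])
E
```

```text
87.2808467620385 90.48123522609274
the job is handed in; nothing more can be done
the job is handed in; nothing more can be done
```

I tested both catches, turned the upper tier about a quarter turn anticlockwise, and handed the job in at about 40 s of the allowed 64 s. No verdict is reported.

- **Tall tower:** its catch clicked at a measured peak of about 5 N, and its cap stayed visibly lower in the picture afterwards.
- **Low tower:** its catch reached 10.6 N after about 3.6 mm without clicking, so I backed off. It stands up again in the last pictures. The measured force rose about 3 N per mm against the finger position, less than the 5 N per mm stated. The arm giving way may explain that; I did not check it.
- **Turn:** I pushed the upper finger post round with the closed fingers, then backed off and moved the arm clear. The final measurements gave 87° from the top view and 90° from the side view (1.52 and 1.58 rad), both within 1.57 ± 0.3.
- **Other things:** the last pictures show the lower tier unturned and all five shakers standing on their tiers. By eye, the mug, bowl and whisk are where they were. The tool force read close to zero.

No check failed.

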